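# Set the brush-hand rest to the tape mark at a decorating wheel and clamp it

## Task

Set up the decorating stand for the next run of bottles: slide the slotted hand rest along its bolts towards the wheel until the front edge of its steel foot just meets the near edge of the strip of masking tape, then turn its clamping lever clockwise until the rest is firmly held. Go by feel: tighten it properly but do not overtighten it, and leave the bottle and everything else as they are.

Things in the scene. Friction and masses are not known exactly. Their poses are not given: they have to be found in the camera images.
- station: Plywood board 220 (x) x 500 (y) x 18 mm flat on the table, fixed. Origin: centre of its underside; +y along it towards the decorating wheel (180 mm disc, centre 160 mm along +y, top 68 mm above the table). Two fixed 9 mm bolts stand in the rest's slot: the clamp lever's stud 135 mm along -y and a shoulder screw with a 16 mm black head 95 mm along -y.
- brush_rest: The hand rest, about 0.8 kg, loose until clamped: flat bright steel foot 60 wide (x) x 210 long (y) x 8 mm thick on the board (top at 18 mm), with an upright carrying a pale wooden bar. The two bolts in the foot's 10 mm slot let it slide only along y: 75 mm in all, some 3 to 7 N of friction. Origin: centre of the foot's underside; +y towards the wheel, z up.
- rest_toe (a point): Middle of the front edge of the rest's foot (the edge facing the wheel), half-way up its 8 mm thickness, 22 mm above the table. Axes as the rest's. The toe sticks out 13 mm ahead of the wooden bar's front face.
- rest_bar (a point): Centre of the rest's wooden bar, the part to hold or push: 130 mm long (x), 24 mm thick (y), 20 mm high, its top 95 mm and underside 75 mm above the table; a steel upright 50 x 8 mm carries it. It lies 25 mm behind rest_toe (-y). Ahead of it the wheel's rim is at least 35 mm away (top 68 mm above the table), the bottle at least 100 mm; behind it the lever (under 66 mm high) at least 70 mm.
- mark (a point): Middle of the near edge (the edge facing the rest) of a strip of cream masking tape, 196 x 12 mm, stuck flat across the board, at the height of the board's top. Axes as the board's: +y points along the slide to the wheel, +z up. rest_toe starts 16 to 61 mm short of it (-y).
- clamp_lever: Black clamping lever on the upright stud at the tail of the rest, slack at first. Origin: on the stud's axis under its 36 mm steel flange, 26 to 31 mm above the table; x points along the arm, z up. Tighten clockwise seen from above. Where it begins to bite differs each time, from almost at once to about 1.4 rad on; it is properly tight some 0.4 to 0.6 rad after that. It stays where it is left.
- lever_end (a point): Grip point of the lever's arm, 70 mm from the stud's axis, on the centre line of the arm (round bar 12 mm thick, 16 mm ball end at 78 mm), 53 to 58 mm above the table; x outward along the arm. Slack, it turns with 1 to 2 N here. A push of about 10 N here, felt while it still slowly turns, is properly tight (8 to 12 N is fine, under 6 N too slack, over 13 N too much). The push eases when you stop.
- bottle: Tall terracotta bottle with three cream bands, 76 mm in diameter, 190 mm high, standing loose on the wheel (a 180 mm disc, top 68 mm above the table). Origin: centre of its base. Leave it.
- glaze_pot: Small clear jar with a white lid, 36 mm in diameter, 42 mm high, standing loose on the board beside the rest. Origin: centre of its base. Leave it.
- brush: Brush 190 mm long lying on the table; leave it. Origin on the table below its middle.
- glaze_bowl: White bowl, 110 mm wide, 50 mm high; leave it. Origin: centre of its base.
- water_mug: Blue mug, 80 mm wide, 95 mm high; leave it. Origin: centre of its base.
- slip_jar: Glass jar with a steel lid, 72 mm wide, 100 mm high; leave it. Origin: centre of its base.
- tile: Terracotta test tile 100 x 100 x 8 mm; leave it. Origin: centre of its underside.
- bisque_vase: Small terracotta vase, 90 mm wide, 130 mm high; leave it. Origin: centre of its base.
Not all that is in view belongs to the job. Of the things like the brush_rest, leave any that is orange or red; of the rest the larger one is meant.

How it is judged:
On the way, in this order (a step that is already met when the one before it is completed fails the run):
1. the foot's front edge is brought to the near edge of the tape (within 2.5 mm) with the clamp still slack (y of rest_toe in the frame of mark between -0.0025 and 0.0025 m and contact force between clamp_lever and brush_rest below 15 N), for 0.2 s.
2. the lever is turned until it clamps the foot with at least 45 N (contact force between clamp_lever and brush_rest above 45 N), for 0.2 s.
At the end, for the whole second after the job is handed in: the front edge of the rest's foot is within 2.5 mm of the near edge of the tape, square with it (within 0.06 rad) and flat on the board, at rest, with the lever clamping the foot at 45 N or more (y of rest_toe in the frame of mark between -0.0025 and 0.0025 m and angle between the y axis of brush_rest and the y axis of mark, either way round below 0.06 rad and angle between brush_rest's own z axis and vertical below 0.05 rad and contact force between clamp_lever and brush_rest above 45 N and linear speed of brush_rest below 0.01 m/s); the robot touches nothing.
It fails at once if the clamp is overtightened: it presses on the foot with more than 160 N (contact force between clamp_lever and brush_rest above 160 N).
It fails at once if the bottle on the wheel is shifted by more than 8 mm or tipped (distance of bottle from where it was at the start of the episode above 0.008 m or angle between bottle's own z axis and vertical above 0.1 rad).
It fails at once if a bystander (glaze pot, brush, bowl, mug, jar, tile or vase) is shifted by more than 20 mm (distance of any of glaze_pot, brush, glaze_bowl, water_mug, slip_jar, tile, bisque_vase from where it was at the start of the episode above 0.02 m).
It also fails if it takes over 61 s, if anything falls off the work surface, if the arm or the gripper's body presses on something with over 40 N, if the wrist force passes 120 N, or if a joint passes its speed limit or range.

## Robot

A 6-joint arm with a two-finger parallel gripper is mounted at the origin on the work surface. World frame = base frame: x ahead of the robot, y to its left, z up, the work surface at z = 0. Lengths are in m, angles in rad, forces in N, time in s.
With the tool pointing down it reaches from about 0.25 to 0.8 m from the base axis. Payload 3.9 kg.
Tool frame: the origin (TCP) lies on the centre line of the jaws, within the pads' length; the fingertips stand 8 mm ahead of it and the grasp point (between the pads) lies 11 mm behind it; z points along the fingers, y is the direction in which the jaws open and shut (so a half turn about z gives the same grasp; the last joint's range is limited). The gripper opens to 85 mm and grips with 20 to 120 N. Pads are 22 mm wide; open, the fingers measure 114 mm over their backs; the gripper's body (76 mm by 85 mm) begins 54 mm behind the grasp point. The pads swing forward as they close: fully open they stand 13 mm farther back than shut.
Start: joints at [-1.213, 0.26, -0.138, 1.173, 0, 1.571], TCP at [0.184, -0.492, 0.239] pointing down, gripper open.
Joint ranges: [-2.78, 2.78], [-0.83, 1.72], [-1.28, 1.37], [-1.9, 2.12], [-1.57, 1.48], [-3.14, 3.14]. Speed limits (rad/s): [2.57, 2.57, 3.14, 3.14, 3.14, 3.14].

## Interface

Orientations are given as a unit quaternion [x, y, z, w].
In Python, from station import env, cams gives the robot as it stands.
- The arm moves only by the tool apply_moves, never from a script. Its argument "moves" is a list that holds one entry, the list of rows, each a list of 5 numbers: the closure, from -1 (fully open) to 1 (shut), then the shift along the tool's x, y, z normalised to -1 to 1, where 1 is 0.12 m, then the turn about the tool's z normalised to -1 to 1, where 1 is 60 degrees. In form: [[[claw, x, y, z, yaw], ...]]. A call has exactly 5 rows; each row is the pose to reach, as a shift and turn from the pose commanded when the call began, along the tool's axes at that moment; what a row does not reach only later rows make up. A row lasts 1/8 s, in which the tool goes at most 62.5 mm and 10.7 degrees, less where a joint would pass 70% of its speed; a pose out of reach is approached as far as the arm can. A call with a number of a shift or a turn outside -1 to 1 is refused whole. A call with a gripper value outside its range is refused whole. The fingers move at their own pace and stop on an object; "force" is the grip in N (left out, the last holds). Time passes only in rows, so rows that repeat a pose let the fingers close, or fill a call up. It gives the time, the measured TCP pose, the force and the opening at its end, in the units of the state.
- env.observe(): the state, without advancing time (a new reading comes with each control period).
- cams.snapshot(name): name is "scene" or "top"; returns (picture, depth): 480x640x3 uint8, blue, green, red; 480x640 float32, m along the optical axis (not along the pixel's ray), 0 where there is no reading.
- cams.calibration(name): a dict with "fx", "fy", "cx", "cy" (pixels), "D" ([k1, k2, p1, p2, k3] as OpenCV has them; the pictures are not rectified), "position" and "rotation" of the camera in the world. Camera axes: x right, y down, z forward; pixel columns grow to the right and rows downward; lengths in m; the calibration is good to about 2 mm. A picture is of the moment at which its call begins. calibration takes no time and is no camera call.
- env.job_done(): hands the job in, once; it reports no verdict.
The state is a dict: "t": time; "q": joint angles; "joint_vel": joint speeds; "joint_torque": joint torques, N m; "ee_pos": TCP position; "tcp_rot": TCP orientation; "force": force on the tool from outside, world axes, zero at the start; "moment": the same for the moment, N m; "width": opening from 0.0 (shut) to 1.0 (fully open).
Only numpy, scipy, OpenCV 4.12 (cv2) and the standard library are available. Lean on these libraries where they do the work, as an engineer would, in place of code of your own. Each camera call takes 0.05 s, during which the arm holds its last target. There are 200 camera calls.

## Working session

There is one attempt and no reset: what is moved stays moved. The work goes in short steps, Python scripts to look and compute and a tool call to move; the robot and the scene stay as the last step left them, time stands still between calls to the robot, and variables do not carry over. Pictures are saved under pics/ and viewed, about 8 in all and at most 12, crops included, and the job is handed in when it is done.

Besides the shell and the picture viewer there is one more tool, called by a JSON object that holds its "name" and its "arguments", one argument or row to a line. apply_moves: Moves the arm, as the interface text tells. Its arguments: {"type":"object","properties":{"moves":{"type":"array","items":{"type":"array","items":{"type":"array","items":{"type":"number"}}}},"force":{"type":"number"}},"required":["moves"]}

```bash
ls; mkdir -p pics
python3 - <<'E'
from station import env,cams
import cv2
for n in("scene","top"):
    p,d=cams.snapshot(n); cv2.imwrite(f"pics/{n}0.png",p)
    import numpy as np; np.save(f"pics/{n}0.npy",d); c=cams.calibration(n); print(n,c)
print(env.observe())
E
```

```text
pics
scene {'fx': 528.9070477490421, 'fy': 528.9070477490421, 'cx': 313.35060570070766, 'cy': 236.18042218533526, 'D': array([0.03668625, 0.        , 0.        , 0.        , 0.        ]), 'position': array([1.32621117, 0.42859881, 0.90016489]), 'rotation': array([ 0.47585376,  0.78286036, -0.33932254, -0.21343165])}
top {'fx': 480.00300801616885, 'fy': 480.00300801616885, 'cx': 325.30492624974767, 'cy': 241.2850517207715, 'D': array([-0.01344483,  0.        ,  0.        ,  0.        ,  0.        ]), 'position': array([0.44341955, 0.01117038, 1.37916362]), 'rotation': array([-0.70647436,  0.70686775, -0.02266857,  0.02679744])}
{'t': 0.1, 'q': array([-1.21299419e+00,  2.60616962e-01, -1.39279720e-01,  1.17273757e+00,
        1.11454094e-05,  1.57080408e+00]), 'joint_vel': array([-0.00031886, -0.00160127,  0.00244798,  0.00122365,  0.00122015,
       -0.00040359]), 'joint_torque': array([ 1.21721700e-04, -4.06507230e+01,  2.54527849e+01,  1.00865299e-02,
        5.51504570e-05, -8.95928878e-06]), 'ee_pos': array([ 0.18364445, -0.49115501,  0.23853387]), 'tcp_rot': array([ 9.84040116e-01,  1.77944391e-01, -1.58047286e-04, -9.05285283e-04]), 'force': array([-0.25478569, -0.25872985,  0.176895  ]), 'moment': array([ 0.01957513,  0.0126765 , -0.00696895]), 'width': 1.00075848226864}
```

View pics/top0.png

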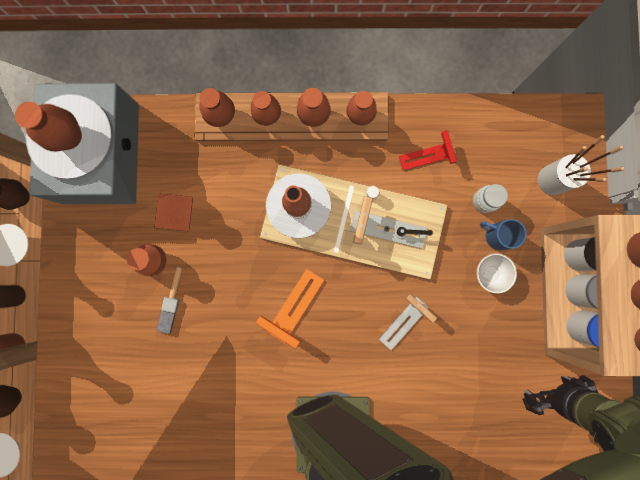

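View pics/scene0.png

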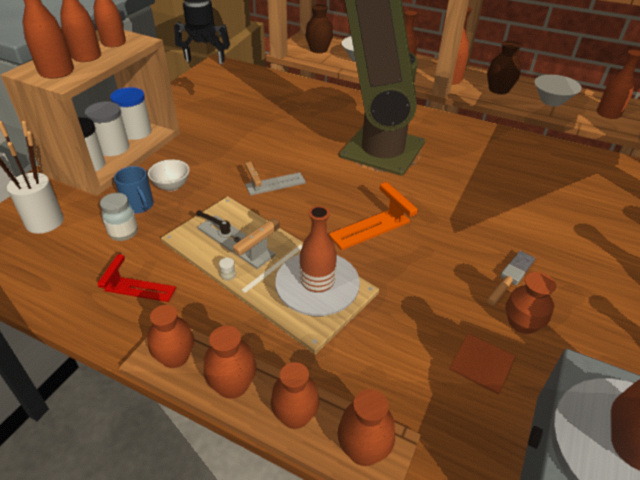

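The top view shows the board around (355,222), with the wheel at (298,205), the tape at (345,218), the bar at (366,215), and the lever stud at (400,231) with its arm pointing right. The glaze pot is at (373,192).

Run:
```python
import cv2
p=cv2.imread("pics/top0.png")[160:285,320:460]
cv2.imwrite("pics/topcrop.png",cv2.resize(p,None,fx=5.5/1.15,fy=5.5/1.15,interpolation=cv2.INTER_CUBIC))
p=cv2.imread("pics/scene0.png")[190:300,160:310]
cv2.imwrite("pics/scenecrop.png",cv2.resize(p,None,fx=5,fy=5,interpolation=cv2.INTER_CUBIC))
```

```text
(no output)
```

View pics/topcrop.png

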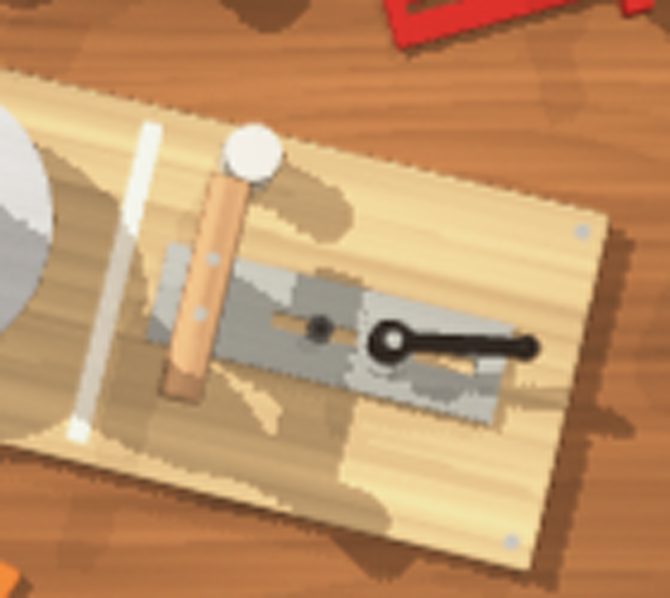

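View pics/scenecrop.png

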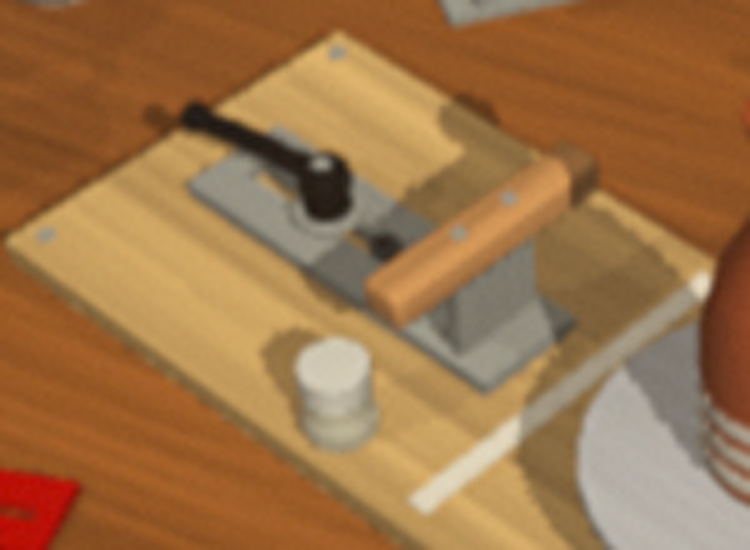

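The crops show these positions in top-crop pixels: tape near edge (162,124)-(90,443), foot front edge (170,243)-(149,342), hub (390,342), ball (527,346), bar (210,285), and pot lid (253,153). Next I'll measure them in metres.

```bash
cat > h.py <<'E'
import numpy as np,cv2
from scipy.spatial.transform import Rotation as R
from station import env,cams
def cal(n):
    c=cams.calibration(n);K=np.array([[c['fx'],0,c['cx']],[0,c['fy'],c['cy']],[0,0,1]])
    q=np.array(c['rotation']);return K,np.array(c['D']),np.array(c['position']),R.from_quat(q).as_matrix()
def ray(n,uv,z):
    K,D,p,M=cal(n);x=cv2.undistortPoints(np.float64(uv).reshape(-1,1,2),K,D).reshape(-1,2)
    d=np.c_[x,np.ones(len(x))]@M.T; return p+d*((z-p[2])/d[:,2])[:,None]
def proj(n,P):
    K,D,p,M=cal(n);c=(np.atleast_2d(P)-p)@M
    return cv2.projectPoints(c,np.zeros(3),np.zeros(3),K,D)[0].reshape(-1,2)
def samp(img,n,P):
    uv=proj(n,P.reshape(-1,3)).astype(np.float32)
    o=cv2.remap(img,uv[None,:,0],uv[None,:,1],cv2.INTER_LINEAR)
    return o.reshape(P.shape[:-1]+o.shape[2:])
E
python3 - <<'E'
from h import *
f=lambda *a:[(320+x/4.783,160+y/4.783) for x,y in a]
g=lambda *a:[(160+x/5,190+y/5) for x,y in a]
np.set_printoptions(precision=4,suppress=True)
bc=f((607,213),(530,570));print("board end",ray("top",bc,.018))
print("tape",ray("top",f((162,124),(90,443)),.018))
print("toe",ray("top",f((170,243),(149,342)),.026))
print("toe scene",ray("scene",g((484,390),(574,322)),.026))
print("board scene",ray("scene",g((5,240),(338,32)),.018))
print("tape sc",ray("scene",g((412,500),(700,278)),.018))
print("bar ends",ray("top",f((230,170),(183,400)),.095))
print("hub",ray("top",f((390,342)),.064),"ball",ray("top",f((527,346)),.056))
print("hub sc",ray("scene",g((322,162)),.064),"ball",ray("scene",g((197,117)),.056))
print("screw",ray("top",f((320,328)),.03))
print("pot",ray("top",f((253,153)),.06),ray("scene",g((334,368)),.06))
d=np.load("pics/top0.npy")
for n,(x,y) in dict(hub=(390,342),ball=(527,346),arm=(460,344),bar=(210,285),pot=(253,153),foot=(430,390)).items():
    u=320+x/4.783;v=160+y/4.783;K,D,p,M=cal("top");z=d[int(v+.5),int(u+.5)]
    xx=cv2.undistortPoints(np.float64([[[u,v]]]),K,D)[0,0];print(n,p+M@np.r_[xx*z,z])
E
```

```text
board end [[ 0.6438 -0.3283  0.018 ]
 [ 0.4313 -0.279   0.018 ]]
tape [[ 0.6978 -0.0628  0.018 ]
 [ 0.5065 -0.0192  0.018 ]]
toe [[ 0.6249 -0.0668  0.026 ]
 [ 0.5659 -0.0541  0.026 ]]
toe scene [[ 0.6352 -0.0595  0.026 ]
 [ 0.578  -0.0454  0.026 ]]
board scene [[ 0.6506 -0.3224  0.018 ]
 [ 0.4397 -0.2713  0.018 ]]
tape sc [[ 0.7009 -0.0567  0.018 ]
 [ 0.5168 -0.0112  0.018 ]]
bar ends [[ 0.6571 -0.0969  0.095 ]
 [ 0.5271 -0.0697  0.095 ]]
hub [[ 0.5624 -0.1907  0.064 ]] ball [[ 0.5607 -0.2711  0.056 ]]
hub sc [[ 0.5726 -0.1857  0.064 ]] ball [[ 0.566  -0.2644  0.056 ]]
screw [[ 0.5738 -0.1548  0.03  ]]
pot [[ 0.6729 -0.1132  0.06  ]] [[ 0.6813 -0.1061  0.06  ]]
hub [ 0.5626 -0.1912  0.0612]
ball [ 0.56   -0.2695  0.0639]
arm [ 0.5617 -0.232   0.0585]
bar [ 0.5921 -0.0854  0.0925]
pot [ 0.6725 -0.113   0.0618]
foot [ 0.5375 -0.2201  0.0244]
```

```bash
cat > gap.py <<'E'
from h import *
import sys
a=-0.229;ex=np.array([np.cos(a),np.sin(a),0]);ey=np.array([-np.sin(a),np.cos(a),0])
# origin of board-ish frame per camera: stud hub
O={"top":np.array([.5635,-.190,0]),"scene":np.array([.5725,-.185,0])}
S=np.arange(.0,.22,.0005)
def prof(img,n,z,xs,s=S):
    P=O[n]+ex*xs[:,None,None]+ey*s[None,:,None];P[...,2]=z
    return samp(img,n,P).astype(float)
E
python3 - <<'E'
from gap import *
import cv2
for n in("top","scene"):
    im=cv2.imread(f"pics/{n}0.png")
    xs=np.arange(-.11,.111,.0005)
    t=[]
    for z in(.018,.026):
        p=prof(im,n,z,xs)[::-1]; p=p.astype(np.uint8); t.append(p)
    o=np.vstack(t)
    cv2.imwrite(f"pics/rect_{n}.png",o[:, :]); 
a=cv2.imread("pics/rect_top.png");b=cv2.imread("pics/rect_scene.png")
o=np.hstack([a,b]);print(o.shape)
cv2.imwrite("pics/rect.png",cv2.resize(np.vstack([o[60:380],o[441+100:441+340]]),(800,509)))
E
```

```text
Traceback (most recent call last):
  File "gap.py", line 9, in prof
    return samp(img,n,P).astype(float)
           ~~~~^^^^^^^^^
  File "h.py", line 15, in samp
    o=cv2.remap(img,uv[None,:,0],uv[None,:,1],cv2.INTER_LINEAR)
cv2.error: OpenCV(4.12.0) /io/opencv/modules/imgproc/src/imgwarp.cpp:1713: error: (-215:Assertion failed) dst.cols < SHRT_MAX && dst.rows < SHRT_MAX && src.cols < SHRT_MAX && src.rows < SHRT_MAX in function 'remap'
```

```bash
sed -i 's/uv\[None,:,0\],uv\[None,:,1\]/uv[:,0].reshape(P.shape[:-1]),uv[:,1].reshape(P.shape[:-1])/' h.py
python3 - <<'E'
from gap import *
t={}
for n in("top","scene"):
    im=cv2.imread(f"pics/{n}0.png")
    xs=np.arange(-.11,.111,.0005)
    t[n]=[prof(im,n,z,xs)[::-1].astype(np.uint8) for z in(.018,.026)]
o=np.vstack([np.hstack([t["top"][0][60:380],t["scene"][0][60:380]]),np.hstack([t["top"][1][100:340],t["scene"][1][100:340]])])
cv2.imwrite("pics/rect.png",cv2.resize(o,(800,509)))
E
```

```text
(no output)
```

View pics/rect.png

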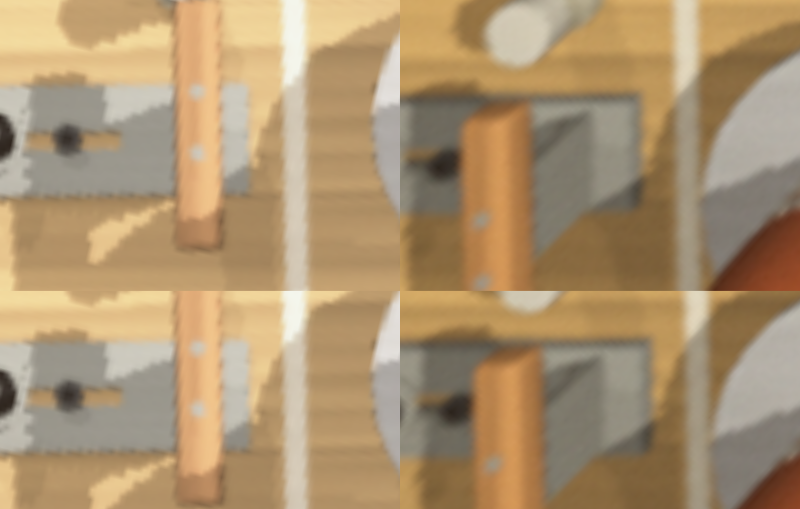

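The rectified view agrees in both cameras: toe at about 248 px, tape near edge at about 283 px, scale 0.55 mm/px, so the gap is about 19 mm. I'll refine it with edge profiles.

```bash
cat > edges.py <<'E'
from gap import *
def edge(p,lo,hi,sign):
    m=(S>=lo)&(S<=hi);g=cv2.GaussianBlur(np.gradient(p)[None],(0,0),3,sigmaY=.01)[0]*sign
    w=np.clip(g*m,0,None);i=w.argmax();k=slice(max(i-5,0),i+6);return (S[k]*w[k]).sum()/w[k].sum()
def run(n,im,lo=.10):
    im=cv2.cvtColor(im,cv2.COLOR_BGR2HSV) if 0 else im
    res=[]
    for x in np.arange(-.026,.027,.004):
        xs=np.arange(x-.002,x+.0021,.0005)
        sat=lambda z:(lambda q:q.max(1)-q.min(1))(prof(im,n,z,xs).mean(0)) # chroma: wood high, steel/tape low
        c18=sat(.018);c26=sat(.026)
        res.append((x,edge(c26,lo,.1515,1),edge(c18,lo,.1515,1),edge(c18,.146,.165,-1)))
    return np.array(res)
E
python3 - <<'E'
from edges import *
np.set_printoptions(precision=4,suppress=True)
for n in("top","scene"):
    r=run(n,cv2.imread(f"pics/{n}0.png"),.125);print(n);print(r);print(np.median(r,0)*1e3)
E
```

```text
top
[[-0.026   0.1366  0.1365  0.1561]
 [-0.022   0.137   0.1366  0.1565]
 [-0.018   0.1371  0.137   0.1561]
 [-0.014   0.137   0.137   0.156 ]
 [-0.01    0.137   0.1369  0.1564]
 [-0.006   0.137   0.1369  0.1561]
 [-0.002   0.1365  0.1365  0.1557]
 [ 0.002   0.1365  0.1361  0.1561]
 [ 0.006   0.1369  0.1366  0.1559]
 [ 0.01    0.1365  0.1365  0.1556]
 [ 0.014   0.1365  0.1361  0.156 ]
 [ 0.018   0.1366  0.1365  0.156 ]
 [ 0.022   0.1369  0.1365  0.1555]
 [ 0.026   0.1365  0.1361  0.1555]]
[  0.     136.7592 136.5365 155.9843]
scene
[[-0.026   0.137   0.1326  0.1521]
 [-0.022   0.1381  0.1334  0.152 ]
 [-0.018   0.1389  0.133   0.1515]
 [-0.014   0.1394  0.1325  0.1519]
 [-0.01    0.1384  0.1325  0.1515]
 [-0.006   0.1384  0.1325  0.1511]
 [-0.002   0.1385  0.1325  0.1515]
 [ 0.002   0.1384  0.1325  0.152 ]
 [ 0.006   0.138   0.133   0.1515]
 [ 0.01    0.1385  0.1329  0.1509]
 [ 0.014   0.1385  0.1325  0.1505]
 [ 0.018   0.1385  0.1326  0.15  ]
 [ 0.022   0.1385  0.1325  0.1505]
 [ 0.026   0.1385  0.1325  0.151 ]]
[  0.     138.4729 132.5446 151.4734]
```

{"name": "apply_moves", "arguments": {
  "moves": [
    [[-1,0.25,-0.12,0,0.14],[-1,0.5,-0.23,0,0.28],[-1,0.75,-0.35,0,0.42],[-1,1,-0.46,0,0.56],[-1,1,-0.46,0,0.56]]
  ],
  "force": 40
}}

```text
t: 0.72
ee_pos: [0.2777, -0.3965, 0.2389]
tcp_rot: [0.994, -0.112, -0.0, -0.0]
force: [-0.6, -0.1, 0.1]
width: 1.001
```

```bash
cat > to.py <<'E'
import sys
from h import *
def to(t):
    s=env.observe();M=R.from_quat(s['tcp_rot']).as_matrix()
    d=M.T@(np.array(t)-s['ee_pos']);yaw=np.arctan2(M[1,0],M[0,0])
    print("t",round(s['t'],2),"pos",s['ee_pos'].round(4),"xyaw",yaw.round(4),"need units",(d/.12).round(3),"yawunits to -.229:",((yaw+.229)/1.0472).round(3),"F",s['force'].round(2),"w",round(s['width'],3))
if __name__=="__main__": to([float(v) for v in sys.argv[1:4]])
E
python3 to.py .592 -.080 .20
```

```text
t 0.72 pos [ 0.2777 -0.3965  0.2389] xyaw -0.2251 need units [ 1.964 -3.155  0.326] yawunits to -.229: 0.004 F [-0.62 -0.1   0.15] w 1.001
```

{"name": "apply_moves", "arguments": {
  "moves": [
    [[-1,0.15,-0.25,0,0],[-1,0.3,-0.5,0,0],[-1,0.45,-0.75,0,0],[-1,0.6,-1,0,0],[-1,0.6,-1,0,0]]
  ]
}}

```text
t: 1.35
ee_pos: [0.3749, -0.2969, 0.239]
tcp_rot: [0.994, -0.112, -0.0, -0.0]
force: [-0.2, -0.3, 0.0]
width: 1.002
```

{"name": "apply_moves", "arguments": {
  "moves": [
    [[-1,0.15,-0.25,0,0],[-1,0.3,-0.5,0,0],[-1,0.45,-0.75,0,0],[-1,0.6,-1,0,0],[-1,0.6,-1,0,0]]
  ]
}}

```text
t: 1.98
ee_pos: [0.4723, -0.197, 0.239]
tcp_rot: [0.994, -0.113, -0.0, 0.0]
force: [-0.7, -0.7, 0.4]
width: 1.0
```

{"name": "apply_moves", "arguments": {
  "moves": [
    [[-1,0.15,-0.25,0,0],[-1,0.3,-0.5,0,0],[-1,0.45,-0.75,0,0],[-1,0.6,-1,0,0],[-1,0.6,-1,0,0]]
  ]
}}

```text
t: 2.6
ee_pos: [0.566, -0.1135, 0.2388]
tcp_rot: [0.995, -0.101, 0.0, -0.006]
force: [-0.1, -0.0, -0.5]
width: 1.006
```

```bash
python3 to.py .592 -.080 .20
```

```text
t 2.6 pos [ 0.566  -0.1135  0.2388] xyaw -0.2023 need units [ 0.157 -0.313  0.327] yawunits to -.229: 0.026 F [-0.14 -0.03 -0.53] w 1.006
```

{"name": "apply_moves", "arguments": {
  "moves": [
    [[-1,0.05,-0.05,0.1,0],[-1,0.1,-0.1,0.3,0],[-1,0.1,-0.15,0.3,0],[-1,0.1,-0.15,0.3,0],[-1,0.1,-0.15,0.3,0]]
  ]
}}

```text
t: 3.22
ee_pos: [0.5797, -0.105, 0.2045]
tcp_rot: [0.995, -0.094, 0.002, -0.01]
force: [-0.2, -1.0, 0.6]
width: 0.996
```

```bash
python3 to.py .592 -.080 .09
python3 - <<'E'
from h import *
print(env.observe()['tcp_rot'],env.observe()['q'])
p,d=cams.snapshot("top");q,e=cams.snapshot("scene")
cv2.imwrite("pics/a.png",np.hstack([cv2.resize(p[140:270,280:440],None,fx=2.5,fy=2.5),cv2.resize(q[120:250,190:350],None,fx=2.5,fy=2.5)]))
E
```

```text
t 3.23 pos [ 0.5797 -0.105   0.2045] xyaw -0.189 need units [ 0.06  -0.205  0.959] yawunits to -.229: 0.038 F [-0.23 -1.03  0.64] w 0.996
[ 0.99548397 -0.09436908  0.00156247 -0.01018356] [-0.19016684  0.38446239 -0.04679556  1.13837274  0.02057283  3.14046728]
```

View pics/a.png

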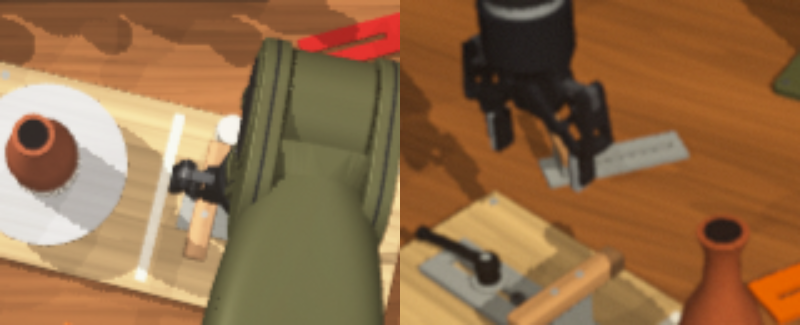

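The wrist joint is at its limit, so I'll use the half-turn equivalent of this grasp.

{"name": "apply_moves", "arguments": {
  "moves": [
    [[-1,0,0,0,-0.16],[-1,0,0,0,-0.33],[-1,0,0,0,-0.5],[-1,0,0,0,-0.67],[-1,0,0,0,-0.83]]
  ]
}}

```text
t: 3.95
ee_pos: [0.5797, -0.1048, 0.2041]
tcp_rot: [0.942, 0.336, 0.006, -0.009]
force: [-0.0, -0.3, -0.6]
width: 1.002
```

{"name": "apply_moves", "arguments": {
  "moves": [
    [[-1,0,0,0,-0.16],[-1,0,0,0,-0.33],[-1,0,0,0,-0.5],[-1,0,0,0,-0.67],[-1,0,0,0,-0.83]]
  ]
}}

```text
t: 4.58
ee_pos: [0.5797, -0.1047, 0.2041]
tcp_rot: [0.713, 0.702, 0.009, -0.006]
force: [0.3, 0.2, -0.2]
width: 1.002
```

{"name": "apply_moves", "arguments": {
  "moves": [
    [[-1,0,0,0,-0.16],[-1,0,0,0,-0.33],[-1,0,0,0,-0.5],[-1,0,0,0,-0.67],[-1,0,0,0,-0.83]]
  ]
}}

```text
t: 5.2
ee_pos: [0.5797, -0.1047, 0.2041]
tcp_rot: [0.351, 0.936, 0.01, -0.001]
force: [0.3, 0.2, 0.9]
width: 1.0
```

{"name": "apply_moves", "arguments": {
  "moves": [
    [[-1,0,0,0,-0.16],[-1,0,0,0,-0.33],[-1,0,0,0,-0.48],[-1,0,0,0,-0.48],[-1,0,0,0,-0.48]]
  ]
}}

```text
t: 5.82
ee_pos: [0.5796, -0.1047, 0.2038]
tcp_rot: [0.111, 0.994, 0.01, 0.001]
force: [-0.9, -0.2, -0.0]
width: 1.003
```

```bash
sed -i 's/yaw+.229)/yaw-2.9126)/' to.py; python3 to.py .592 -.080 .09; python3 -c "
from h import *
print(env.observe()['tcp_rot'],env.observe()['q'])"
```

```text
t 5.83 pos [ 0.5796 -0.1047  0.2038] xyaw 2.9193 need units [-0.056  0.204  0.953] yawunits to -.229: 0.006 F [-0.92 -0.24 -0.04] w 1.003
[1.10933417e-01 9.93773821e-01 1.03195366e-02 9.36852844e-04] [-0.18970377  0.3852402  -0.04738948  1.13791792  0.02072283  0.03263522]
```

{"name": "apply_moves", "arguments": {
  "moves": [
    [[-1,-0.05,0.2,0.1,0],[-1,-0.05,0.2,0.3,0],[-1,-0.05,0.2,0.5,0],[-1,-0.05,0.2,0.7,0],[-1,-0.05,0.2,0.7,0]]
  ]
}}

```text
t: 6.45
ee_pos: [0.5892, -0.0806, 0.1183]
tcp_rot: [0.11, 0.994, 0.01, -0.001]
force: [0.2, -0.4, 0.7]
width: 0.998
```

```bash
python3 to.py .592 -.080 .078
python3 - <<'E'
from h import *
q,e=cams.snapshot("scene")
cv2.imwrite("pics/b.png",cv2.resize(q[130:290,170:370],None,fx=4,fy=3.75))
E
```

```text
t 6.45 pos [ 0.5892 -0.0806  0.1183] xyaw 2.9203 need units [-0.024  0.003  0.336] yawunits to -.229: 0.007 F [ 0.18 -0.41  0.7 ] w 0.998
```

View pics/b.png

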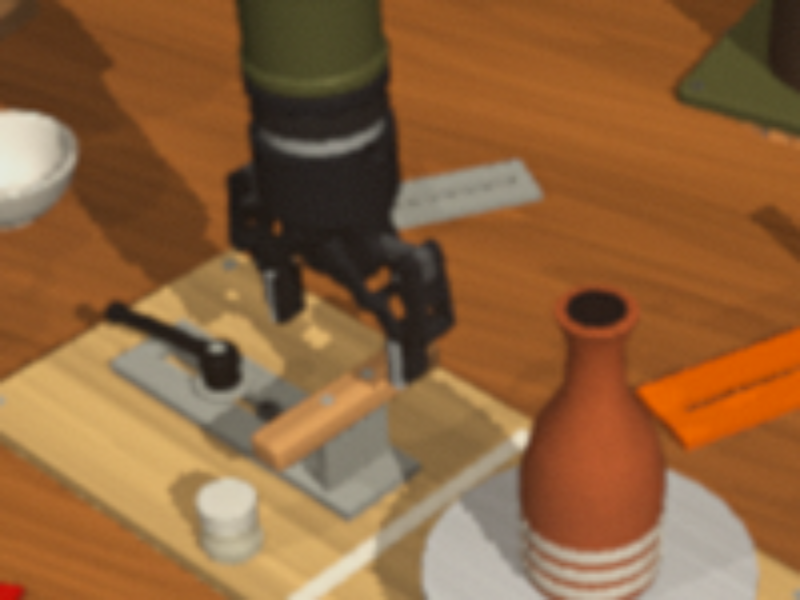

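The jaws straddle the bar, slightly towards its far end. I'll shift 8 mm, descend and grip.

{"name": "apply_moves", "arguments": {
  "moves": [
    [[-1,-0.03,0,0.1,0],[-1,-0.06,0,0.2,0],[-1,-0.06,0,0.33,0],[-1,-0.06,0,0.33,0],[-1,-0.06,0,0.33,0]]
  ]
}}

```text
t: 7.12
ee_pos: [0.5979, -0.0816, 0.0803]
tcp_rot: [0.11, 0.994, 0.01, 0.0]
force: [0.8, 0.0, 0.5]
width: 0.998
```

{"name": "apply_moves", "arguments": {
  "moves": [
    [[0.2,0,0,0,0],[0.4,0,0,0,0],[0.6,0,0,0,0],[0.8,0,0,0,0],[1,0,0,0,0]]
  ],
  "force": 30
}}

```text
t: 7.75
ee_pos: [0.5981, -0.0817, 0.0809]
tcp_rot: [0.11, 0.994, 0.01, 0.001]
force: [-0.9, 0.5, 2.9]
width: 0.275
```

{"name": "apply_moves", "arguments": {
  "moves": [
    [[1,0,0,0,0],[1,0,0,0,0],[1,0,0,0,0],[1,0,0,0,0],[1,0,0,0,0]]
  ]
}}

```text
t: 8.38
ee_pos: [0.5982, -0.0817, 0.0809]
tcp_rot: [0.11, 0.994, 0.01, 0.001]
force: [-2.3, 0.9, 6.0]
width: 0.275
```

```bash
python3 to.py .592 -.080 .078
python3 - <<'E'
from edges import *
np.set_printoptions(precision=4,suppress=True)
p,_=cams.snapshot("top");q,_=cams.snapshot("scene");cv2.imwrite("pics/c_top.png",p);cv2.imwrite("pics/c_scene.png",q)
print(run("scene",q,.115)*1e3);print(run("top",p,.115)[:, :]*1e3)
cv2.imwrite("pics/c.png",np.hstack([cv2.resize(p[150:280,310:440],(390,390)),cv2.resize(q[170:300,190:320],(390,390))]))
E
```

```text
t 8.38 pos [ 0.5982 -0.0817  0.0809] xyaw 2.9213 need units [0.053 0.002 0.024] yawunits to -.229: 0.008 F [-2.28  0.87  6.01] w 0.275
[[-26.     137.0216 132.5692 152.0682]
 [-22.     138.4492 133.0167 151.9872]
 [-18.     138.5629 132.9837 151.503 ]
 [-14.     138.9712 132.4623 151.5371]
 [-10.     138.06   132.5358 151.4693]
 [ -6.     138.4291 132.9132 151.0572]
 [ -2.     138.4922 132.442  151.4805]
 [  2.     138.413  132.4756 151.9296]
 [  6.     138.0184 133.0009 151.4927]
 [ 10.     138.5234 132.9358 150.4959]
 [ 14.     138.5555 132.5013 150.9334]
 [ 18.     138.074  132.5448 149.5172]
 [ 22.     138.4707 132.5408 150.0699]
 [ 26.     138.4981 132.5081 151.0143]]
[[-26.     136.5928 136.1551 156.1417]
 [-22.     137.0597 136.6595 156.4445]
 [-18.     137.0971 136.998  156.043 ]
 [-14.     137.0463 137.0185 155.9963]
 [-10.     136.966  136.5977 156.4232]
 [ -6.     136.9431 136.5639 156.0101]
 [ -2.     136.5153 136.5028 155.6309]
 [  2.     136.5335 136.115  156.0789]
 [  6.     136.9064 136.5644 155.9278]
 [ 10.     135.9236 135.945  155.5464]
 [ 14.     136.0874 135.6707 146.3353]
 [ 18.     149.9933 149.7516 163.3297]
 [ 22.     148.9141 149.3005 163.9912]
 [ 26.     149.5935 149.4121 163.8721]]
```

View pics/c.png

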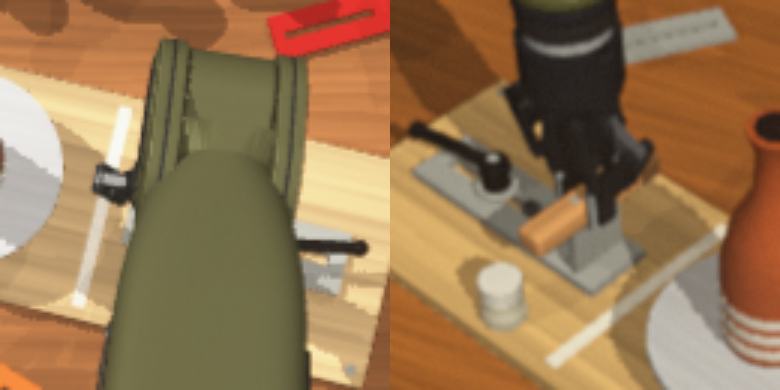

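Gripped well: the opening is about 23.4 mm, the rest hasn't moved, and the gap is still about 19.2 mm. Now I'll slide it.

{"name": "apply_moves", "arguments": {
  "moves": [
    [[1,0,0.04,0,0],[1,0,0.08,0,0],[1,0,0.12,0,0],[1,0,0.155,0,0],[1,0,0.155,0,0]]
  ]
}}

```text
t: 9.1
ee_pos: [0.6021, -0.065, 0.0809]
tcp_rot: [0.11, 0.994, 0.009, 0.001]
force: [-1.8, -5.5, 3.1]
width: 0.274
```

{"name": "apply_moves", "arguments": {
  "moves": [
    [[1,0,0,0,0],[1,0,0,0,0],[1,0,0,0,0],[1,0,0,0,0],[1,0,0,0,0]]
  ]
}}

```text
t: 9.72
ee_pos: [0.6021, -0.065, 0.0809]
tcp_rot: [0.11, 0.994, 0.009, 0.001]
force: [-1.9, -5.5, 2.9]
width: 0.275
```

```bash
python3 to.py .592 -.080 .078
python3 - <<'E'
from edges import *
np.set_printoptions(precision=4,suppress=True)
p,_=cams.snapshot("top");q,_=cams.snapshot("scene");cv2.imwrite("pics/d_top.png",p);cv2.imwrite("pics/d_scene.png",q)
sc=cv2.resize(q[225:275,230:320],None,fx=8,fy=6,interpolation=cv2.INTER_CUBIC)
cv2.imwrite("pics/d.png",sc)
for n,im,z in(("scene",q,.026),("scene",q,.018),("top",p,.026)):
    f=lambda x:(lambda c:c.max(1)-c.min(1))(prof(im,n,z,np.arange(x-.004,x+.0041,.0005)).mean(0))
    print(n,z,S[240:340:4]*1e3)
    for x in(-.02,0,.02): print(x,f(x)[240:340:4].round(0))
E
```

```text
t 9.72 pos [ 0.6021 -0.065   0.0809] xyaw 2.921 need units [ 0.055 -0.141  0.021] yawunits to -.229: 0.008 F [-1.87 -5.53  2.9 ] w 0.275
scene 0.026 [120. 122. 124. 126. 128. 130. 132. 134. 136. 138. 140. 142. 144. 146.
 148. 150. 152. 154. 156. 158. 160. 162. 164. 166. 168.]
-0.02 [17. 17. 17. 17. 16. 16. 16. 16. 16. 16. 16. 16. 16. 16. 15. 15. 18. 29.
 40. 42. 38. 32. 32. 35. 39.]
0 [18. 19. 18. 18. 18. 19. 20. 19. 19. 19. 19. 20. 20. 20. 18. 17. 19. 29.
 38. 39. 36. 33. 33. 34. 41.]
0.02 [17. 17. 17. 17. 18. 19. 20. 20. 19. 19. 19. 19. 19. 20. 19. 18. 20. 28.
 38. 41. 37. 34. 33. 36. 43.]
scene 0.018 [120. 122. 124. 126. 128. 130. 132. 134. 136. 138. 140. 142. 144. 146.
 148. 150. 152. 154. 156. 158. 160. 162. 164. 166. 168.]
-0.02 [18. 18. 18. 18. 18. 17. 17. 17. 16. 16. 17. 16. 16. 19. 28. 38. 42. 38.
 33. 31. 33. 38. 43. 41. 29.]
0 [18. 18. 19. 19. 19. 20. 20. 20. 19. 20. 20. 19. 17. 18. 26. 37. 41. 38.
 34. 33. 34. 40. 53. 68. 75.]
0.02 [18. 18. 19. 18. 18. 18. 19. 18. 18. 19. 18. 19. 18. 20. 27. 36. 39. 38.
 35. 33. 34. 40. 52. 67. 76.]
top 0.026 [120. 122. 124. 126. 128. 130. 132. 134. 136. 138. 140. 142. 144. 146.
 148. 150. 152. 154. 156. 158. 160. 162. 164. 166. 168.]
-0.02 [40. 40. 40. 40. 41. 41. 41. 41. 41. 41. 40. 40. 39. 38. 37. 36. 34. 35.
 37. 32. 30. 29. 29. 32. 48.]
0 [40. 40. 40. 41. 41. 40. 41. 40. 40. 40. 40. 39. 38. 37. 36. 35. 33. 35.
 35. 32. 30. 29. 29. 32. 53.]
0.02 [40. 40. 40. 40. 40. 40. 40. 39. 39. 39. 39. 38. 37. 36. 34. 33. 34. 34.
 29. 23. 16. 10.  8.  7.  7.]
```

{"name": "apply_moves", "arguments": {
  "moves": [
    [[1,0,0.009,0,0],[1,0,0.018,0,0],[1,0,0.018,0,0],[1,0,0.018,0,0],[1,0,0.018,0,0]]
  ]
}}

```text
t: 10.45
ee_pos: [0.6025, -0.0629, 0.0809]
tcp_rot: [0.11, 0.994, 0.009, 0.001]
force: [-1.7, -4.9, 2.2]
width: 0.272
```

{"name": "apply_moves", "arguments": {
  "moves": [
    [[1,0,-0.004,0,0],[1,0,-0.008,0,0],[1,0,-0.012,0,0],[1,0,-0.012,0,0],[1,0,-0.012,0,0]]
  ]
}}

```text
t: 11.08
ee_pos: [0.6025, -0.063, 0.0809]
tcp_rot: [0.11, 0.994, 0.01, 0.001]
force: [-0.5, -4.9, 1.2]
width: 0.275
```

```bash
python3 to.py .592 -.080 .078
```

```text
t 11.07 pos [ 0.6025 -0.063   0.0809] xyaw 2.9214 need units [ 0.055 -0.158  0.021] yawunits to -.229: 0.008 F [-0.45 -4.89  1.15] w 0.275
```

{"name": "apply_moves", "arguments": {
  "moves": [
    [[0.3,0,0,0,0],[0,0,0,0,0],[-0.5,0,0,0,0],[-1,0,0,0,0],[-1,0,0,0,0]]
  ]
}}

```text
t: 11.7
ee_pos: [0.6023, -0.0626, 0.0809]
tcp_rot: [0.11, 0.994, 0.01, 0.001]
force: [0.2, 1.1, 0.1]
width: 0.997
```

{"name": "apply_moves", "arguments": {
  "moves": [
    [[-1,0,0,0,0],[-1,0,0,-0.1,0],[-1,0,0,-0.3,0],[-1,0,0,-0.6,0],[-1,0,0,-0.9,0]]
  ]
}}

```text
t: 12.32
ee_pos: [0.6019, -0.065, 0.1907]
tcp_rot: [0.11, 0.994, 0.01, 0.001]
force: [0.6, 0.5, 0.4]
width: 0.996
```

```bash
python3 to.py .592 -.080 .078;  python3 - <<'E'
from edges import *
q,_=cams.snapshot("scene");cv2.imwrite("pics/e_scene.png",q)
E
```

```text
t 12.32 pos [ 0.6019 -0.065   0.1907] xyaw 2.9214 need units [ 0.053 -0.159  0.936] yawunits to -.229: 0.008 F [0.65 0.45 0.41] w 0.996
```

{"name": "apply_moves", "arguments": {
  "moves": [
    [[-1,0,-0.2,0,-0.16],[-1,0,-0.4,0,-0.33],[-1,0,-0.6,0,-0.5],[-0.5,0,-0.8,0,-0.67],[0.4,0,-0.9,0,-0.83]]
  ]
}}

```text
t: 13.0
ee_pos: [0.5782, -0.1716, 0.1874]
tcp_rot: [-0.321, 0.947, 0.009, 0.005]
force: [-0.0, 0.9, -0.5]
width: 0.604
```

{"name": "apply_moves", "arguments": {
  "moves": [
    [[0.4,0,0,0,-0.16],[0.4,0,0,0,-0.33],[0.4,0,0,0,-0.5],[0.4,0,0,0,-0.67],[0.4,0,0,0,-0.84]]
  ]
}}

```text
t: 13.62
ee_pos: [0.5785, -0.1704, 0.1874]
tcp_rot: [-0.694, 0.72, 0.006, 0.009]
force: [0.1, -0.6, -0.0]
width: 0.297
```

```bash
sed -i 's/yaw-2.9126)/yaw-np.deg2rad(-92.5)+np.pi)%(2*np.pi)-np.pi)/; s/((yaw-np/(((yaw-np/' to.py; sed -n 6,8p to.py; python3 to.py .564 -.259 .12
python3 - <<'E'
from edges import *
np.set_printoptions(precision=4,suppress=True)
print(env.observe()['q'])
p,_=cams.snapshot("top");q,_=cams.snapshot("scene");cv2.imwrite("pics/e_top.png",p);cv2.imwrite("pics/e_scene.png",q)
cv2.imwrite("pics/e.png",np.hstack([cv2.resize(p[160:290,330:460],(400,400),interpolation=2),cv2.resize(q[160:290,170:300],(400,400),interpolation=2)]))
E
```

```text
print("t",round(s['t'],2),"pos",s['ee_pos'].round(4),"xyaw",yaw.round(4),"need units",(d/.12).round(3),"yawunits to -.229:",(((yaw-np.deg2rad(-92.5)+np.pi)%(2*np.pi)-np.pi)/1.0472).round(3),"F",s['force'].round(2),"w",round(s['width'],3))
if __name__=="__main__": to([float(v) for v in sys.argv[1:4]])
t 13.62 pos [ 0.5785 -0.1704  0.1874] xyaw -1.6071 need units [0.753 0.096 0.546] yawunits to -.229: 0.007 F [ 0.13 -0.57 -0.02] w 0.297
[-0.2972  0.4188 -0.0378  1.1157  0.0207 -1.8317]
```

View pics/e.png

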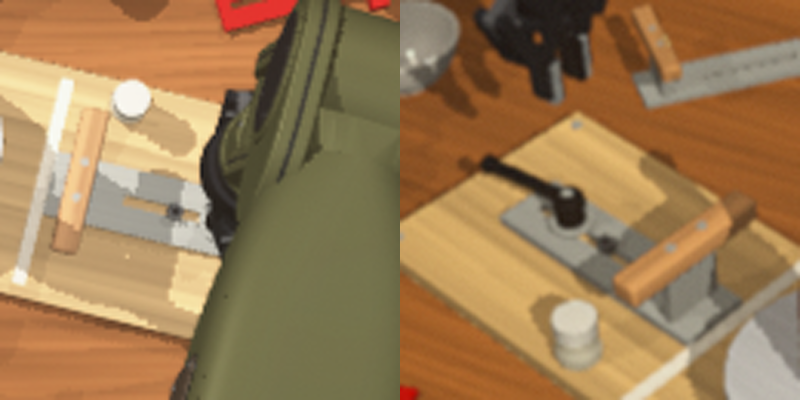

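The rest has moved: in the top panel the toe sits against the tape at about (50,170). I'll check the displacement numerically using the bar edges and the toe/tape profile.

Run:
```python
from edges import *
np.set_printoptions(precision=2,suppress=True,linewidth=200)
S2=np.arange(.06,.18,.0005)
for n in("top","scene"):
    a=cv2.imread(f"pics/{n}0.png");b=cv2.imread(f"pics/e_{n}.png")
    xs=np.arange(-.02,.021,.001)
    A=[prof(i,n,.095,xs,S2).mean(0) for i in(a,b)]
    # displacement by best match of bar profile, normalised chroma, subpixel
    c=[x[:,2]-x[:,0] for x in A]
    w=slice(0,240)
    i0=int(((.086 if n=="top" else .09)-.06)/.0005);t=c[0][i0:i0+100]
    m=cv2.matchTemplate(c[1].astype(np.float32)[None],t.astype(np.float32)[None],cv2.TM_CCOEFF_NORMED)[0]
    k=m.argmax();print(n,"bar shift mm",(k-i0)*.5,m.max().round(3))
    for i in(a,b):
        f=prof(i,n,.095,xs,S2).mean(0);g=np.gradient(cv2.GaussianBlur((f[:,2]-f[:,0])[None],(0,0),2)[0])
        print(" bar edges mm",S2[g.argmax()]*1e3,S2[g.argmin()]*1e3)
    for x in(-.02,0,.02):
        f=prof(b,n,.018,np.arange(x-.005,x+.0051,.0005)).mean(0)
        print(x,S[280:345:5]*1e3);print((f.max(1)-f.min(1))[280:345:5]);print(f.mean(1)[280:345:5])
```

```text
top bar shift mm 19.0 0.999
 bar edges mm 100.50000000000003 124.00000000000006
 bar edges mm 120.00000000000006 143.50000000000009
-0.02 [140.  142.5 145.  147.5 150.  152.5 155.  157.5 160.  162.5 165.  167.5 170. ]
[96.29 53.52 21.48 14.81 14.95 15.19 18.71 27.   29.   29.19 30.29 42.86 69.76]
[177.7  152.14 145.73 145.84 146.51 146.9  156.79 180.57 190.7  193.14 192.7  181.62 164.48]
0 [140.  142.5 145.  147.5 150.  152.5 155.  157.5 160.  162.5 165.  167.5 170. ]
[90.1  45.71 18.33 14.29 14.05 13.33 17.52 26.43 28.86 29.   29.95 48.05 71.29]
[192.35 190.89 197.21 199.43 185.37 159.84 159.73 183.13 199.38 204.17 204.83 189.78 166.7 ]
0.02 [140.  142.5 145.  147.5 150.  152.5 155.  157.5 160.  162.5 165.  167.5 170. ]
[86.1  45.   18.1  14.14 14.05 14.48 19.52 26.   29.   29.19 30.86 48.1  71.05]
[192.11 194.67 206.32 209.51 209.41 208.68 202.84 199.44 204.43 207.59 206.25 187.84 163.14]
scene bar shift mm 19.0 0.998
 bar edges mm 111.50000000000004 133.00000000000006
 bar edges mm 130.50000000000006 152.00000000000009
-0.02 [140.  142.5 145.  147.5 150.  152.5 155.  157.5 160.  162.5 165.  167.5 170. ]
[18.   17.29 17.   17.14 20.33 26.57 31.05 32.52 33.33 39.24 42.86 32.   17.33]
[111.33 105.19  94.67  83.76  89.32 114.3  134.38 139.49 137.33 132.08 132.87 150.95 168.  ]
0 [140.  142.5 145.  147.5 150.  152.5 155.  157.5 160.  162.5 165.  167.5 170. ]
[20.43 19.95 17.9  17.33 19.9  27.14 31.86 33.76 34.14 41.95 59.48 72.86 62.14]
[149.06 135.86 109.32  85.62  88.81 117.46 143.14 152.43 151.9  140.7  121.83 112.38 122.54]
0.02 [140.  142.5 145.  147.5 150.  152.5 155.  157.5 160.  162.5 165.  167.5 170. ]
[18.86 18.52 18.62 18.9  21.71 28.48 32.67 33.43 34.19 42.29 60.1  73.24 76.29]
[148.97 148.27 143.   130.87 122.63 130.41 146.32 154.48 152.62 140.24 120.68 108.6  107.43]
```

The rest moved 19.0–19.5 mm against a measured gap of 19.2 mm, and there is no wood left between foot and tape. Now the lever.

{"name": "apply_moves", "arguments": {
  "moves": [
    [[0,0.25,0.03,0,0],[0,0.5,0.06,0.1,0],[0,0.75,0.09,0.3,0],[0,0.75,0.09,0.5,0],[0,0.75,0.09,0.5,0]]
  ]
}}

```text
t: 14.35
ee_pos: [0.5623, -0.2582, 0.1231]
tcp_rot: [-0.691, 0.723, 0.008, 0.008]
force: [-0.3, 0.1, 0.3]
width: 0.499
```

```bash
python3 to.py .564 -.259 .050
python3 - <<'E'
from edges import *
q,_=cams.snapshot("scene");cv2.imwrite("pics/g_scene.png",q)
cv2.imwrite("pics/g.png",cv2.resize(q[160:260,150:280],(780,600),interpolation=2))
print(env.observe()['moment'])
E
```

```text
t 14.35 pos [ 0.5623 -0.2582  0.1231] xyaw -1.6161 need units [ 0.019 -0.015  0.609] yawunits to -.229: -0.002 F [-0.33  0.07  0.27] w 0.499
[-0.02557626  0.04884428  0.01262928]
```

View pics/g.png

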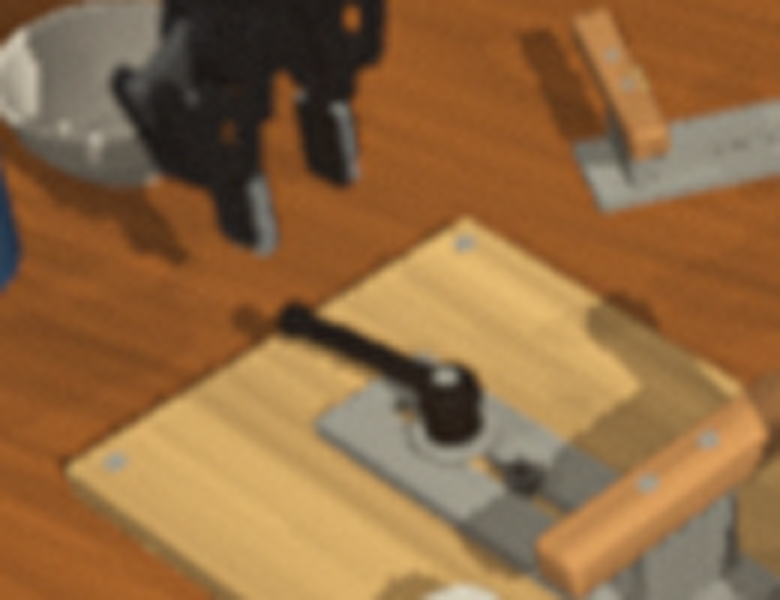

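Run:
```python
from h import *
np.set_printoptions(precision=4,suppress=True)
print(ray("scene",[(192.8,201.7),(207.5,190.5),(200.2,196.1)],.119))
g=lambda x,y:(150+x/6-.4,160+y/6-.4)
print("hub,ball",ray("scene",[g(447,377)],.064),ray("scene",[g(295,320)],.056))
print(proj("scene",[[.5623,-.2582,.119],[.5823,-.2582,.119],[.5423,-.2582,.119]]))
```

```text
[[ 0.5956 -0.2512  0.119 ]
 [ 0.5448 -0.246   0.119 ]
 [ 0.5704 -0.2485  0.119 ]]
hub,ball [[ 0.573  -0.1863  0.064 ]] [[ 0.5653 -0.2668  0.056 ]]
[[198.8879 193.0158]
 [193.782  197.6683]
 [203.8857 188.46  ]]
```

{"name": "apply_moves", "arguments": {
  "moves": [
    [[0,0.02,0,0.15,0],[0,0.02,0,0.3,0],[0,0.02,0,0.45,0],[0,0.02,0,0.6,0],[0,0.02,0,0.6,0]]
  ]
}}

```text
t: 15.02
ee_pos: [0.5641, -0.2589, 0.0529]
tcp_rot: [-0.692, 0.722, 0.007, 0.008]
force: [-0.1, -0.8, 0.5]
width: 0.504
```

{"name": "apply_moves", "arguments": {
  "moves": [
    [[0.1,0,0,0,0],[0.2,0,0,0,0],[0.3,0,0,0,0],[0.35,0,0,0,0],[0.35,0,0,0,0]]
  ]
}}

```text
t: 15.65
ee_pos: [0.5641, -0.2595, 0.0528]
tcp_rot: [-0.692, 0.722, 0.006, 0.008]
force: [-0.5, 0.5, 0.8]
width: 0.326
```

```bash
cat > lev.py <<'E'
import sys
from h import *
# next arc poses: tool straddles the arm at radius 70 mm; angle th (deg, world) of tool; rows of d degrees each
H=np.array([.567,-.189,.050])
s=env.observe();M=R.from_quat(s['tcp_rot']).as_matrix();yaw=np.arctan2(M[1,0],M[0,0]);p=s['ee_pos']
r=p-H;th=np.arctan2(r[1],r[0]);F=s['force'];tt=np.array([np.sin(th),-np.cos(th),0]);rr=np.array([np.cos(th),np.sin(th),0])
print("t",round(s['t'],2),"z",p[2].round(4),"r",np.hypot(r[0],r[1]).round(4),"th",np.rad2deg(th).round(2),"yaw",np.rad2deg(yaw).round(2),"Ft(push)",(-F@tt).round(2),"Frad",(F@rr).round(2),"Fz",F[2].round(2),"Mz",s['moment'][2].round(3),"w",round(s['width'],3))
for d in [float(v) for v in sys.argv[1:]]:
    a=th-np.deg2rad(d);t=H+.07*np.array([np.cos(a),np.sin(a),0]);v=M.T@(t-p)/.12
    dy=(yaw-a+np.pi)%(2*np.pi)-np.pi
    print(d,"x %.3f y %.3f z %.3f yaw %.3f"%(*v,dy/1.0472))
E
python3 lev.py 4 8 12 16 20 24 28 32; python3 -c "
from h import *
print(env.observe()['q'])"
```

```text
t 15.65 z 0.0528 r 0.0706 th -92.32 yaw -92.42 Ft(push) -0.49 Frad -0.45 Fz 0.82 Mz -0.023 w 0.326
4.0 x -0.006 y 0.041 z 0.023 yaw 0.065
8.0 x -0.010 y 0.081 z 0.023 yaw 0.132
12.0 x -0.017 y 0.121 z 0.023 yaw 0.198
16.0 x -0.027 y 0.161 z 0.023 yaw 0.265
20.0 x -0.039 y 0.200 z 0.024 yaw 0.332
24.0 x -0.055 y 0.237 z 0.024 yaw 0.398
28.0 x -0.072 y 0.274 z 0.024 yaw 0.465
32.0 x -0.093 y 0.309 z 0.024 yaw 0.532
[-0.44126441  0.55178426 -0.18749544  0.83682408  0.02000368 -1.96989821]
```

{"name": "apply_moves", "arguments": {
  "moves": [
    [[0.35,0,0.02,0.02,0.033],[0.35,-0.001,0.041,0.02,0.067],[0.35,-0.003,0.061,0.02,0.1],[0.35,-0.006,0.081,0.02,0.133],[0.35,-0.009,0.101,0.02,0.167]]
  ]
}}

```text
t: 16.27
ee_pos: [0.5523, -0.2579, 0.0504]
tcp_rot: [-0.625, 0.78, 0.007, 0.008]
force: [1.5, 0.6, -1.2]
width: 0.326
```

{"name": "apply_moves", "arguments": {
  "moves": [
    [[0.35,0,0.02,0,0.033],[0.35,-0.001,0.041,0,0.067],[0.35,-0.003,0.061,0,0.1],[0.35,-0.006,0.081,0,0.133],[0.35,-0.009,0.101,0,0.167]]
  ]
}}

```text
t: 16.9
ee_pos: [0.5403, -0.2543, 0.0504]
tcp_rot: [-0.555, 0.832, 0.007, 0.007]
force: [0.4, 0.1, -1.2]
width: 0.324
```

```bash
python3 lev.py 10
```

```text
t 16.9 z 0.0504 r 0.0705 th -112.21 yaw -112.6 Ft(push) 0.3 Frad -0.22 Fz -1.2 Mz 0.027 w 0.324
10.0 x -0.012 y 0.101 z 0.004 yaw 0.160
```

{"name": "apply_moves", "arguments": {
  "moves": [
    [[0.35,0,0.02,0,0.033],[0.35,-0.001,0.041,0,0.067],[0.35,-0.003,0.061,0,0.1],[0.35,-0.006,0.081,0,0.133],[0.35,-0.009,0.101,0,0.167]]
  ]
}}

```text
t: 17.52
ee_pos: [0.5295, -0.2485, 0.0504]
tcp_rot: [-0.48, 0.877, 0.008, 0.006]
force: [1.4, -1.7, 0.4]
width: 0.329
```

```bash
python3 lev.py 10
python3 - <<'E'
from edges import *
q,_=cams.snapshot("scene");cv2.imwrite("pics/l_scene.png",q)
cv2.imwrite("pics/l.png",cv2.resize(q[160:260,150:280],(780,600),interpolation=2))
E
```

```text
t 17.52 z 0.0504 r 0.0703 th -122.19 yaw -122.61 Ft(push) 2.06 Frad 0.67 Fz 0.4 Mz -0.039 w 0.329
10.0 x -0.011 y 0.101 z 0.004 yaw 0.160
```

View pics/l.png

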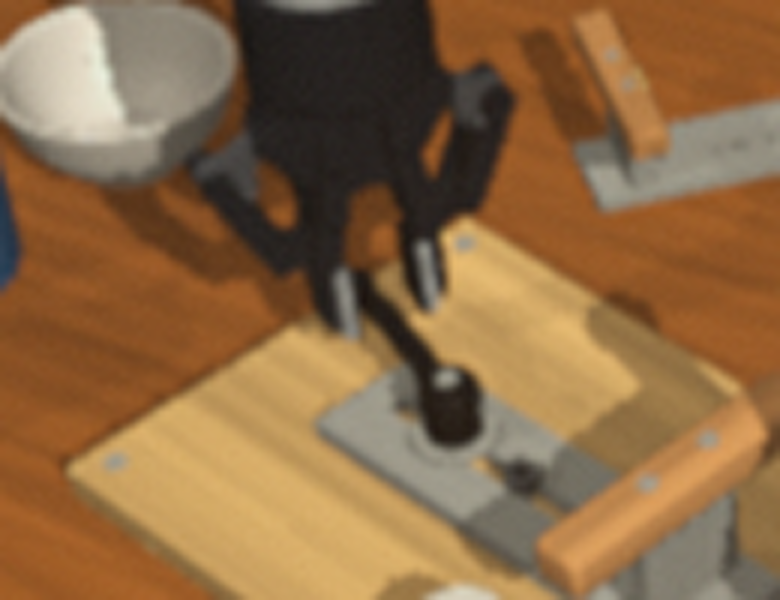

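The lever, between the fingers at about (375,290), is following the near pad as intended. I'll carry on.

{"name": "apply_moves", "arguments": {
  "moves": [
    [[0.35,0,0.02,0,0.033],[0.35,-0.001,0.041,0,0.067],[0.35,-0.003,0.061,0,0.1],[0.35,-0.006,0.081,0,0.133],[0.35,-0.009,0.101,0,0.167]]
  ]
}}

```text
t: 18.2
ee_pos: [0.5199, -0.241, 0.0505]
tcp_rot: [-0.402, 0.916, 0.009, 0.006]
force: [0.9, -1.6, -0.9]
width: 0.326
```

```bash
python3 lev.py 10
```

```text
t 18.2 z 0.0505 r 0.0702 th -132.15 yaw -132.63 Ft(push) 1.76 Frad 0.57 Fz -0.87 Mz -0.019 w 0.326
10.0 x -0.009 y 0.101 z 0.006 yaw 0.159
```

{"name": "apply_moves", "arguments": {
  "moves": [
    [[0.35,0,0.02,0,0.033],[0.35,-0.001,0.041,0,0.067],[0.35,-0.003,0.061,0,0.1],[0.35,-0.006,0.081,0,0.133],[0.35,-0.009,0.101,0,0.167]]
  ]
}}

```text
t: 18.82
ee_pos: [0.5117, -0.232, 0.0507]
tcp_rot: [-0.32, 0.947, 0.009, 0.005]
force: [0.1, -1.2, -2.0]
width: 0.325
```

```bash
python3 lev.py 10
```

```text
t 18.82 z 0.0507 r 0.0701 th -142.11 yaw -142.65 Ft(push) 0.99 Frad 0.64 Fz -2.02 Mz 0.014 w 0.325
10.0 x -0.008 y 0.101 z 0.007 yaw 0.158
```

{"name": "apply_moves", "arguments": {
  "moves": [
    [[0.35,0,0.02,0,0.033],[0.35,-0.001,0.041,0,0.067],[0.35,-0.003,0.061,0,0.1],[0.35,-0.006,0.081,0,0.133],[0.35,-0.009,0.101,0,0.167]]
  ]
}}

```text
t: 19.45
ee_pos: [0.5052, -0.2218, 0.0509]
tcp_rot: [-0.236, 0.972, 0.009, 0.004]
force: [0.9, -1.2, -2.3]
width: 0.327
```

```bash
python3 lev.py 10
```

```text
t 19.45 z 0.0509 r 0.0699 th -152.07 yaw -152.67 Ft(push) 1.44 Frad -0.24 Fz -2.26 Mz 0.01 w 0.327
10.0 x -0.007 y 0.101 z 0.009 yaw 0.157
```

{"name": "apply_moves", "arguments": {
  "moves": [
    [[0.35,0,0.02,0,0.033],[0.35,-0.001,0.041,0,0.067],[0.35,-0.003,0.061,0,0.1],[0.35,-0.006,0.081,0,0.133],[0.35,-0.009,0.101,0,0.167]]
  ]
}}

```text
t: 20.08
ee_pos: [0.5011, -0.2114, 0.0511]
tcp_rot: [-0.15, 0.989, 0.009, 0.004]
force: [2.0, -3.8, -2.5]
width: 0.328
```

```bash
python3 lev.py 10
```

```text
t 20.07 z 0.0511 r 0.0696 th -161.24 yaw -162.7 Ft(push) 4.26 Frad -0.65 Fz -2.5 Mz 0.088 w 0.328
10.0 x -0.003 y 0.101 z 0.011 yaw 0.142
```

It's starting to bite at about 4.3 N, so I'll take smaller steps.

{"name": "apply_moves", "arguments": {
  "moves": [
    [[0.35,0,0.012,0,0.02],[0.35,0,0.024,0,0.04],[0.35,-0.001,0.036,0,0.06],[0.35,-0.002,0.048,0,0.08],[0.35,-0.003,0.06,0,0.1]]
  ]
}}

```text
t: 20.7
ee_pos: [0.4993, -0.2045, 0.0512]
tcp_rot: [-0.099, 0.995, 0.009, 0.003]
force: [2.0, -5.4, -5.5]
width: 0.325
```

```bash
python3 lev.py 5
```

```text
t 20.7 z 0.0512 r 0.0694 th -167.09 yaw -168.65 Ft(push) 5.68 Frad -0.72 Fz -5.52 Mz 0.083 w 0.325
5.0 x 0.004 y 0.051 z 0.011 yaw 0.057
```

{"name": "apply_moves", "arguments": {
  "moves": [
    [[0.35,0,0.012,0,0.02],[0.35,0,0.024,0,0.04],[0.35,-0.001,0.036,0,0.06],[0.35,-0.002,0.048,0,0.08],[0.35,-0.003,0.06,0,0.1]]
  ]
}}

```text
t: 21.32
ee_pos: [0.4984, -0.1983, 0.0514]
tcp_rot: [-0.047, 0.999, 0.008, 0.003]
force: [2.2, -8.5, -6.3]
width: 0.323
```

```bash
python3 lev.py 5
```

```text
t 21.32 z 0.0514 r 0.0692 th -172.27 yaw -174.67 Ft(push) 8.76 Frad -0.98 Fz -6.29 Mz 0.139 w 0.323
5.0 x 0.007 y 0.050 z 0.012 yaw 0.043
```

{"name": "apply_moves", "arguments": {
  "moves": [
    [[0.35,0,0.006,0,0.01],[0.35,0,0.012,0,0.02],[0.35,0,0.018,0,0.03],[0.35,0,0.024,0,0.04],[0.35,-0.001,0.03,0,0.05]]
  ]
}}

```text
t: 21.95
ee_pos: [0.4982, -0.1951, 0.0513]
tcp_rot: [-0.02, 1.0, 0.008, 0.002]
force: [2.3, -7.6, -6.9]
width: 0.323
```

```bash
python3 lev.py 5
```

```text
t 21.95 z 0.0513 r 0.0691 th -174.95 yaw -177.66 Ft(push) 7.8 Frad -1.63 Fz -6.85 Mz 0.063 w 0.323
5.0 x 0.008 y 0.050 z 0.012 yaw 0.038
```

{"name": "apply_moves", "arguments": {
  "moves": [
    [[0.35,0,0.008,0,0.013],[0.35,0,0.016,0,0.026],[0.35,0,0.024,0,0.04],[0.35,-0.001,0.032,0,0.053],[0.35,-0.001,0.04,0,0.067]]
  ]
}}

```text
t: 22.58
ee_pos: [0.4981, -0.1907, 0.0514]
tcp_rot: [0.015, 1.0, 0.008, 0.002]
force: [2.0, -9.7, -7.5]
width: 0.326
```

```bash
python3 lev.py 5
```

```text
t 22.57 z 0.0514 r 0.0689 th -178.6 yaw 178.3 Ft(push) 9.71 Frad -1.81 Fz -7.52 Mz 0.103 w 0.326
5.0 x 0.010 y 0.050 z 0.012 yaw 0.032
```

Properly tight: 9.7 N while still turning. I'll back off to the middle of the clearance, lift, and move clear.

{"name": "apply_moves", "arguments": {
  "moves": [
    [[0.35,0,-0.02,0,0],[0.35,0,-0.045,0,0],[0.35,0,-0.07,0,0],[0.35,0,-0.07,0,0],[0.35,0,-0.07,0,0]]
  ]
}}

```text
t: 23.2
ee_pos: [0.4971, -0.1962, 0.0513]
tcp_rot: [0.014, 1.0, 0.011, 0.002]
force: [0.8, 0.2, -0.1]
width: 0.322
```

```bash
python3 lev.py
```

```text
t 23.2 z 0.0513 r 0.0703 th -174.13 yaw 178.43 Ft(push) -0.14 Frad -0.87 Fz -0.09 Mz -0.027 w 0.322
```

{"name": "apply_moves", "arguments": {
  "moves": [
    [[0.35,0,0,-0.15,0],[0.35,0,0,-0.4,0],[0.35,0,0,-0.7,0],[0.35,0,0,-1,0],[0.35,0,0,-1,0]]
  ]
}}

```text
t: 23.82
ee_pos: [0.499, -0.1997, 0.1744]
tcp_rot: [0.014, 1.0, 0.009, 0.005]
force: [-0.1, 0.4, -0.6]
width: 0.325
```

{"name": "apply_moves", "arguments": {
  "moves": [
    [[0.35,0.25,-0.25,0,0],[0.35,0.5,-0.5,0,0],[0.35,0.75,-0.75,0,0],[0.35,1,-1,0,0],[0.35,1,-1,0,0]]
  ]
}}

```text
t: 24.45
ee_pos: [0.3712, -0.3163, 0.1674]
tcp_rot: [0.016, 1.0, 0.011, 0.001]
force: [-0.6, 0.8, 0.3]
width: 0.326
```

{"name": "apply_moves", "arguments": {
  "moves": [
    [[0.35,0.1,-0.25,0,0],[0.35,0.2,-0.5,0,0],[0.35,0.3,-0.75,0,0],[0.35,0.3,-1,0,0],[0.35,0.3,-1,0,0]]
  ]
}}

```text
t: 25.08
ee_pos: [0.3349, -0.4356, 0.165]
tcp_rot: [0.014, 1.0, 0.01, 0.002]
force: [0.7, 0.9, -1.1]
width: 0.321
```

Run:
```python
from edges import *
np.set_printoptions(precision=2,suppress=True,linewidth=200)
S2=np.arange(.06,.18,.0005);print(env.observe()['ee_pos'],env.observe()['t'])
I={}
for n in("top","scene"):
    a=cv2.imread(f"pics/{n}0.png");e=cv2.imread(f"pics/e_{n}.png");b,_=cams.snapshot(n);I[n]=b;cv2.imwrite(f"pics/f_{n}.png",b)
    for X in(-.045,0,.045):
        xs=np.arange(X-.015,X+.016,.001);r=[]
        for i in(a,e,b):
            f=prof(i,n,.095,xs,S2).mean(0);g=np.gradient(cv2.GaussianBlur((f[:,2]-f[:,0])[None],(0,0),2)[0])
            r+=[S2[g.argmax()]*1e3,S2[g.argmin()]*1e3]
        print(n,X,np.array(r))
b=I["top"]
for x in(-.024,-.012,0,.012,.024):
    f=prof(b,"top",.018,np.arange(x-.004,x+.0041,.0005)).mean(0);print(x,(f.max(1)-f.min(1))[290:345:4])
q=I["scene"]
cv2.imwrite("pics/f.png",np.hstack([cv2.resize(b[160:290,330:460],(400,400),interpolation=2),cv2.resize(q[160:290,170:300],(400,400),interpolation=2)]))
```

```text
[ 0.33 -0.44  0.16] 25.075
top -0.045 [168.5 157.  168.5 157.  168.5 157. ]
top 0 [100.5 124.  120.  143.5 120.  143. ]
top 0.045 [167.5 156.  168.  156.  167.5 156. ]
scene -0.045 [134.5 122.  152.  140.  152.  140. ]
scene 0 [ 98.5 133.  130.  152.  130.5 152. ]
scene 0.045 [ 97.5 133.  117.5 152.  117.5 152. ]
-0.024 [30.47 24.29 24.06 25.59 26.35 26.53 31.29 29.94 29.47 28.94 29.06 37.24 57.59 71.82]
-0.012 [19.12 13.29 12.82 13.06 15.   19.94 25.06 27.94 28.53 28.71 29.41 39.12 59.29 72.12]
0 [17.88 14.24 14.   13.47 13.35 16.94 25.06 28.12 29.   29.   29.53 42.06 62.59 74.12]
0.012 [18.35 15.47 14.71 14.18 14.12 18.47 25.   28.   29.   29.29 30.29 41.82 60.12 70.88]
0.024 [18.12 15.   14.35 14.24 14.71 18.59 24.94 28.12 28.88 28.82 29.94 43.94 63.06 73.94]
```

View pics/f.png

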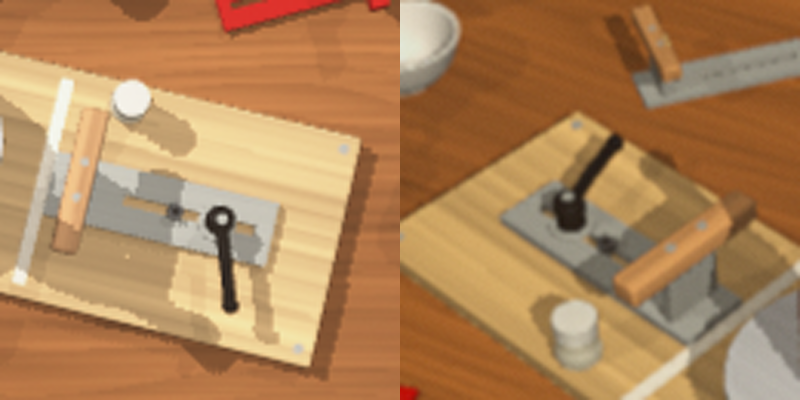

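```bash
python3 -c "
from station import env
print(env.observe()['joint_vel'].round(3));print(env.job_done())"
```

```text
[ 0.009 -0.015 -0.012  0.004 -0.002 -0.003]
the job is handed in; nothing more can be done
None
```

I slid the hand rest up to the tape and clamped it, then handed the job in at about 25 s. No verdict is reported.

- **Position:** I gripped the wooden bar and slid the rest about 19 mm, against a measured gap of 19.2 mm. The last pictures show no wood between the foot and the tape. The bar edges are within 0.5 mm of where they were before I tightened the lever.
- **Clamping:** I turned the lever clockwise about 80°. The push at its end built up through 4.3, 5.7, 8.8, 7.8 and 9.7 N while it was still slowly turning. The readings scatter by about 1 N, and a straight-line fit puts the end at about 9.4 N.
- **After tightening:** I backed the tool off and moved it clear. The last pictures show the lever staying put and the glaze pot where it was. The bottle was clear of every move, but I did not measure it again.

Two checks disagreed:
- **Cameras:** the two cameras differed by about 8 mm in absolute position. I used gaps measured within one picture, plus the gripped bar, to work round it. The stud position, and so the lever radius, is therefore a compromise good to a few mm.
- **Wrist limit:** my first approach reached the last joint's limit and left a fixed tool tilt of about 0.02 rad. I switched to the half-turn grasp, and the tilt did no visible harm.

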